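# Pack the power-cut tote: batteries low, bulbs and radio on top

### The job

Finish packing the blue storage tote: lay the second heavy battery flat on its floor beside the one already there, then set the light things, the carton of bulbs and the radio, level and upright side by side on top of the two batteries, so that nothing stands above the rim. The radio is still switched on: before you move it, turn its stiff knob fully back to off where it stands, bearing down on it so that the radio does not swing round. Set the bulbs down gently, and leave the candle jar, the torch and the tape roll alone.

Things in the scene. Friction and masses are not known exactly. Their poses are not given: they have to be found in the camera images.
- tote: open blue plastic storage tote, fixed to the table, any yaw. Origin at the centre of its underside on the table; x along its length, y along its width, z up. Inside 310 x 217 mm, walls and floor 4 mm thick, rim 115 mm above the table, lip 332 x 239 mm outside. Inside it, one battery lies flat across the width towards the -x end; the +x half of the floor is free
- tote_floor (a point): centre of the tote's inner floor, 4 mm above the table; axes as the tote's
- battery_a: sealed lead-acid battery, a dark grey block 134 x 61 x 36 mm lying flat, 0.5 to 0.9 kg, with a white and green label on top: the one already in the tote, its length roughly along the tote's y, its centre about 65 to 85 mm from the tote's centre towards -x. Origin at the centre of its underside, x along its 134 mm length, z up. It stays in the tote
- battery_b: second, identical battery, 134 x 61 x 36 mm, 0.5 to 0.9 kg, lying flat on the table to one side of the tote. Origin at the centre of its underside, x along its 134 mm length, y across its 61 mm width, z up. Grip it across the 61 mm
- bulb_carton: light, closed cardboard carton of spare bulbs with an orange band and three yellow spots on top, 160 x 46 x 46 mm, about 0.12 kg. Origin at the centre of its underside, x along its 160 mm length, y across its 46 mm width, z up. The bulbs break if it is dropped into the tote from more than about 20 mm or pushed down on the batteries or against the tote with over 80 N
- radio: red portable radio, 170 x 52 mm and 45 mm high without its knob (70 mm with it), about 0.32 kg, on four smooth hard feet that slide easily. Origin at the centre of its underside (foot level), x along its 170 mm length, y across its 52 mm width, z up. Black speaker grille on the -y face; the flat top is free to x = 20 mm, so that it can be gripped across its 52 mm at the middle, the knob being at x = 45 mm, y = 0
- radio_end (a point): centre of the radio's -x end face, 85 mm from its origin, 22 mm above foot level
- knob_grip (a point): point on the axis of the radio's knob, 61 mm above foot level, in the middle of the grip bar. The point turns with the knob: x along the bar, y across it, z up. The grey bar is 44 mm long, 12 mm wide and 18 mm high (its top is 9 mm above this point); it stands on the knob's own black round skirt, 48 mm across, whose upper face is 9 mm below this point and turns with the bar, so fingertips may bear down on it
- radio_knob (a joint): angle of the radio's knob in rad: 0 is off, against a firm stop, with the bar along the radio's length; it grows clockwise seen from above (volume up), to 1.6. At the start it is between 0.6 and 1.2, so it is turned anticlockwise to switch off. It is stiff (about 0.15 N m) and the radio swings round unless it is held down with some 8 to 20 N
- candle_jar: bystander: amber glass candle jar with a brass lid, 72 mm across, 88 mm high, origin at the centre of its underside
- torch: bystander: yellow and black torch lying on the table, 155 mm long, 44 mm high, origin under its middle, x along its length
- tape_roll: bystander: roll of brown packing tape lying flat, 104 mm across, 48 mm high, origin at the centre of its underside
Not all that is in view belongs to the job. Leave any pink, purple or turquoise look-alike of the battery_b alone.

How it is judged:
At the end, for the whole second after the job is handed in: Both batteries lie flat (0.12 rad) on the tote's floor (within 6 mm); the carton and the radio lie in the tote on top of the batteries, level and upright (0.1 rad, undersides 31 to 41 mm above the floor, so all is below the rim); the knob is off (under 0.12 rad); all four are at rest (x of battery_a in the frame of tote between -0.15 and 0.15 m and y of battery_a in the frame of tote between -0.105 and 0.105 m and z of each of battery_a, battery_b in the frame of tote_floor below 0.006 m and angle between each of battery_a, battery_b's own z axis and vertical below 0.12 rad and linear speed of each of battery_a, battery_b, bulb_carton, radio below 0.02 m/s and x of battery_b in the frame of tote between -0.15 and 0.15 m and y of battery_b in the frame of tote between -0.105 and 0.105 m and x of bulb_carton in the frame of tote between -0.15 and 0.15 m and y of bulb_carton in the frame of tote between -0.105 and 0.105 m and z of bulb_carton in the frame of tote_floor between 0.031 and 0.041 m and angle between each of bulb_carton, radio's own z axis and vertical below 0.1 rad and x of radio in the frame of tote between -0.15 and 0.15 m and y of radio in the frame of tote between -0.105 and 0.105 m and z of radio in the frame of tote_floor between 0.031 and 0.041 m and value of joint radio_knob below 0.12 rad); the robot touches nothing.
It fails at once if the radio is swung round, shoved or carried off (more than 25 mm at its middle or its far end) while it is still switched on (value of joint radio_knob above 0.12 rad and distance of any of radio, radio_end from where it was at the start of the episode above 0.025 m).
It fails at once if the bulb carton is knocked or pressed with more than 80 N against the tote or a battery (contact force between bulb_carton and battery_a above 80 N or contact force between bulb_carton and battery_b above 80 N or contact force between bulb_carton and tote above 80 N).
It fails at once if the bulb carton is dropped or thrown into the tote (faster than 0.6 m/s there, a fall of about 20 mm) (horizontal distance between bulb_carton and tote below 0.12 m and z of bulb_carton in the frame of tote below 0.115 m and linear speed of bulb_carton above 0.6 m/s).
It fails at once if the candle jar, the torch or the tape roll is moved more than 20 mm (distance of any of candle_jar, torch, tape_roll from where it was at the start of the episode above 0.02 m).
It also fails if it takes over 72 s, if anything falls off the work surface, if the arm or the gripper's body presses on something with over 40 N, if the wrist force passes 120 N, or if a joint passes its speed limit or range.

### The arm

A 7-joint arm with a two-finger parallel gripper is mounted at the origin on the work surface. World frame = base frame: x ahead of the robot, y to its left, z up, the work surface at z = 0. Lengths are in m, angles in rad, forces in N, time in s.
With the tool pointing down it reaches from about 0.425 to 0.925 m from the base axis. Payload 6.8 kg.
Tool frame: the origin (TCP) lies on the mounting face of the last link; the fingertips stand 173 mm ahead of it and the grasp point (between the pads) lies 155 mm ahead of it; z points along the fingers, y is the line along which they close (so a half turn about z gives the same grasp; the last joint's range is limited). The gripper opens to 85 mm and grips with 20 to 120 N. Pads are 22 mm wide; open, the fingers measure 114 mm over their backs; the gripper's body (76 mm by 85 mm) begins 54 mm behind the grasp point. The pads swing forward as they close: fully open they stand 13 mm farther back than shut.
Start: joints at [1.068, 0.477, 0.022, 1.555, -0.011, 1.109, -0.083], TCP at [0.26, -0.623, 0.405] pointing down, gripper open.
Joint ranges: [-2.96, 2.96], [-0.34, 2.1], [-1.41, 1.46], [0.24, 2.44], [-1.37, 4.51], [0.17, 1.92], [-2.96, 2.96]. Speed limits (rad/s): [2.39, 2.39, 3.14, 3.14, 3.14, 3.14, 3.14].

### API

Orientations are given as a rotation vector (axis times angle).
In Python, from bench import r gives the robot as it stands.
- The arm moves only by the tool carry_out, never from a script. Its argument "moves" is a list of rows, each a list of 5 numbers: the shift along the tool's x, y, z in m, then the turn about the tool's z in rad, then the finger opening in m, from 0 to 0.0854. In form: [[dx, dy, dz, roll, claw], ...]. A call has exactly 8 rows; each row is the pose to reach, as a shift and turn from the pose commanded when the call began, along the tool's axes at that moment; what a row does not reach only later rows make up. A row lasts 1/10 s, in which the tool goes at most 50 mm and 8.59 degrees, less where a joint would pass 70% of its speed; a pose out of reach is approached as far as the arm can. A call with a gripper value outside its range is refused whole. The fingers move at their own pace and stop on an object; "force" is the grip in N (left out, the last holds). Time passes only in rows, so rows that repeat a pose let the fingers close, or fill a call up. It gives the time, the measured TCP pose, the force, the opening and the grip force at its end, in the units of the state.
- r.get_obs(): the state, without advancing time (a new reading comes with each control period).
- r.grab_frame(name): name is "scene" or "top" or "wrist"; returns the picture (420x560x3 uint8, red, green, blue); there is no depth.
- r.calibration(name): a dict with "fx", "fy", "cx", "cy" (pixels), "rvec" (rotation vector, rad) and "tvec" (3), from world to camera coordinates, as OpenCV has them. Camera axes: x right, y down, z forward; pixel columns grow to the right and rows downward; lengths in m; the calibration is good to about 2 mm. A picture is of the moment at which its call begins: read the wrist's pose just before it. calibration takes no time and is no camera call; for the wrist camera it gives the pose at the moment of the call.
- r.hand_in(): hands the job in; it is judged then, once.
The state is a dict: "clock": time; "joints": joint angles; "qvel": joint speeds; "tau": joint torques, N m; "tcp_pos": TCP position; "orientation": TCP orientation; "contact_force": force on the tool from outside, world axes, zero at the start; "moment": the same for the moment, N m; "grip_width": finger opening in m; "gripper_force": force on a finger pad.
Only numpy, scipy, OpenCV 4.12 (cv2) and the standard library are available. Lean on these libraries where they do the work, as an engineer would, in place of code of your own. Each camera call takes 0.05 s, during which the arm holds its last target. There are 200 camera calls.

## Working session

There is one attempt and no reset: what is moved stays moved. The work goes in short steps, Python scripts to look and compute and a tool call to move; the robot and the scene stay as the last step left them, time stands still between calls to the robot, and variables do not carry over. Pictures are saved under pics/ and viewed, at most 10 in all, crops included, and the job is handed in when it is done.

Besides the shell and the picture viewer there is one more tool, called after "Emit:" as name(argument=value, ...) on one line, values as JSON. carry_out: Moves the arm, as the interface text tells. Its arguments: {"type":"object","properties":{"moves":{"type":"array","items":{"type":"array","items":{"type":"number"}}},"force":{"type":"number"}},"required":["moves"]}

```bash
mkdir -p pics; cat > h.py <<'E'
import numpy as np, cv2
from bench import r
def cal(n):
    c=r.calibration(n); K=np.array([[c['fx'],0,c['cx']],[0,c['fy'],c['cy']],[0,0,1.]])
    R=cv2.Rodrigues(np.array(c['rvec'],float))[0]; return K,R,np.array(c['tvec'],float).reshape(3)
def ray(px,z,C):
    K,R,t=C; p=np.atleast_2d(np.array(px,float)); d=np.c_[p,np.ones(len(p))]@np.linalg.inv(K).T@R
    o=-R.T@t; return (o+d*((z-o[2])/d[:,2])[:,None])[:,:2]
def proj(P,C):
    K,R,t=C; q=(np.atleast_2d(P)@R.T+t)@K.T; return q[:,:2]/q[:,2:]
def shot(n,f=None):
    C=cal(n); im=r.grab_frame(n)
    if f: cv2.imwrite('pics/'+f,im[:,:,::-1])
    return im,C
E
python3 - <<'E'
from h import *
a,C=shot('top','top0.png'); b,D=shot('scene','scene0.png')
for n,X in(('top',C),('scene',D)): print(n,X[0][0,0],-X[1].T@X[2],X[1].round(2).tolist())
o=r.get_obs();print(o)
E
```

```text
top 421.7332498157021 [ 0.30741637 -0.07662723  1.15992563] [[-0.02, -1.0, 0.02], [-0.99, 0.02, -0.17], [0.17, -0.02, -0.99]]
scene 426.7575576006583 [ 1.665758   -0.14526073  0.87141708] [[0.03, 1.0, 0.01], [0.56, -0.01, -0.83], [-0.83, 0.04, -0.56]]
{'clock': 0.1, 'joints': array([ 1.06787772,  0.47774009,  0.02233203,  1.55634444, -0.01151882,
        1.10931841, -0.08309831]), 'qvel': array([ 0.0005656 , -0.00240882,  0.00037035, -0.00204471, -0.00015335,
        0.00046918, -0.00013944]), 'tau': array([ 4.01970494e-03, -5.97762394e+01,  1.61338180e+00, -2.81957370e+01,
        1.27904001e-02,  4.98540496e-03,  1.98874363e-05]), 'tcp_pos': array([ 0.25955411, -0.62283411,  0.40381074]), 'orientation': array([-3.07897409e+00, -6.15875399e-01,  6.73521751e-04]), 'contact_force': array([0.72106564, 0.10439627, 0.68189611]), 'moment': array([ 0.03593776,  0.02431196, -0.02313672]), 'gripper_force': 0.0, 'grip_width': 0.08545305522440953}
```

View pics/top0.png

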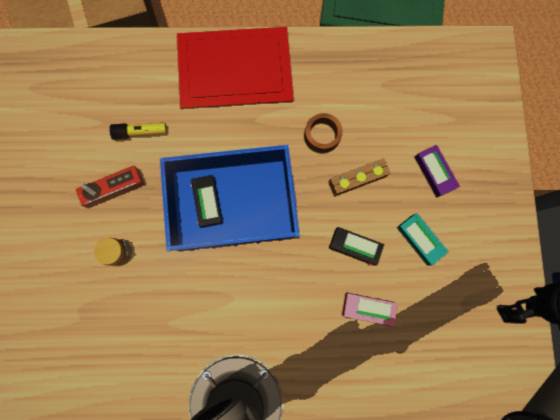

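View pics/scene0.png

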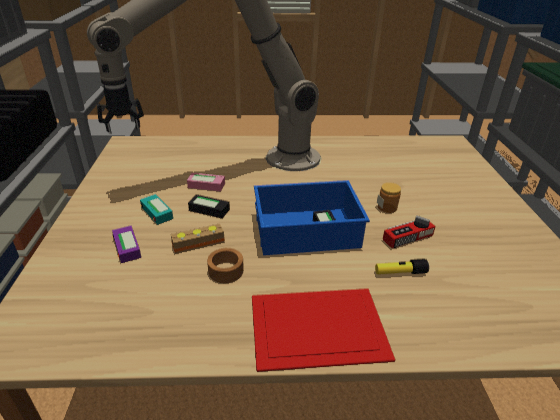

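Top view: the dark block at (357,246) is battery_b. Its look-alikes are purple (437,170), turquoise (423,239) and pink (370,309), and battery_a is at (207,201) in the tote. The carton is at (360,177) and the radio at (110,186) with its knob at (91,190); the red book at (235,67) isn't the radio. The bystanders are the torch (138,130), jar (110,251) and tape (323,132).

```bash
cat > m.py <<'E'
from h import *
def rect(mask,z,C,off=(0,0)):
    """largest blob -> hull rays on plane z -> minAreaRect: centre, long, short, yaw of long"""
    cs,_=cv2.findContours(mask.astype(np.uint8),cv2.RETR_EXTERNAL,cv2.CHAIN_APPROX_NONE)
    c=max(cs,key=cv2.contourArea)[:,0]+np.array(off)
    w=ray(c,z,C); (cx,cy),(a,b),_=R=cv2.minAreaRect((w*1000).astype(np.float32))
    p=cv2.boxPoints(R)/1000; e=[p[1]-p[0],p[2]-p[1]]; l=max(e,key=np.linalg.norm)
    yaw=np.arctan2(l[1],l[0])%np.pi
    return np.array([cx,cy])/1000,max(a,b),min(a,b),yaw
E
python3 - <<'E'
from m import *
a=cv2.imread('pics/top0.png'); C=cal('top'); hsv=cv2.cvtColor(a,cv2.COLOR_BGR2HSV); H,S,V=cv2.split(hsv)
def roi(m,x0,x1,y0,y1):
    k=np.zeros_like(m,bool);k[y0:y1,x0:x1]=1;return m&k
print('tote',rect(roi((H>100)&(H<130)&(S>120),140,320,130,270),.115,C))
print('batB',rect(roi((V<70)|((H>40)&(H<90)&(S>80))|((S<60)&(V>150)),325,390,222,270),.036,C))
print('carton',rect(roi((H>20)&(H<35)&(S>150)&(V>150),325,395,150,200),.046,C))
print('radio',rect(roi(((H<6)|(H>174))&(S>170)|(V<60),70,148,160,215),.035,C))
print('batA',rect(roi((S<60)&(V>120)|((H>40)&(H<90)&(S>80)),180,230,165,235),.040,C))
print('knob',ray([91,190],.061,C))
cr=[cv2.resize(a[y:y+70,x:x+100],None,fx=4,fy=4,interpolation=cv2.INTER_CUBIC) for x,y in((310,210),(310,145),(65,155),(160,165))]
cv2.imwrite('pics/c0.png',np.vstack([np.hstack(cr[:2]),np.hstack(cr[2:])]))
E
```

```text
tote (array([0.52113501, 0.00788367]), 329.896484375, 240.5810089111328, np.float32(1.6671656))
batB (array([ 0.39835156, -0.32498862]), 133.832763671875, 62.162330627441406, np.float32(1.1840652))
carton (array([ 0.58528967, -0.34617136]), 28.937070846557617, 23.597814559936523, np.float32(1.8822526))
radio (array([0.58433136, 0.31624777]), 117.61112213134766, 50.18539810180664, np.float32(1.9503018))
batA (array([0.52236322, 0.07225813]), 87.39693450927734, 43.20191192626953, np.float32(0.19050623))
knob [[0.55603316 0.37567996]]
```

View pics/c0.png

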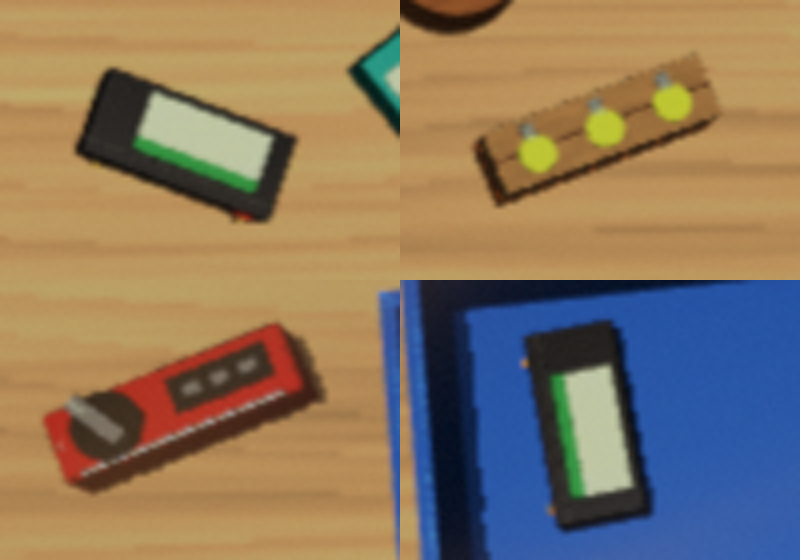

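The crop confirms battery_b as the dark block (top left). It also shows the carton with three yellow spots, the radio with its knob skewed at the left end, and battery_a in the tote.

```bash
cat >> h.py <<'E'
from scipy.spatial.transform import Rotation as Rot
def plan(p,closeyaw=None):
    """grasp point p (world), yaw of closing line -> shift in tool axes, roll"""
    o=r.get_obs(); R=Rot.from_rotvec(o['orientation']).as_matrix()
    g=o['tcp_pos']+R[:,2]*.155; d=R.T@(np.array(p)-g)
    roll=None
    if closeyaw is not None:
        yy=np.arctan2(R[1,1],R[0,1]); dl=(closeyaw-yy+np.pi/2)%np.pi-np.pi/2; roll=-dl
    return d.round(4),None if roll is None else round(roll,3),'q7',o['joints'][6].round(2)
E
python3 - <<'E'
from h import *
C=cal('top')
f=lambda pts,ox,oy,x0,y0:np.array([[ox+(x-x0)/4,oy+(y-y0)/4] for x,y in pts])
cs=f([(539,153),(605,128),(673,101)],310,145,400,0); w=ray(cs,.046,C); d=w[0]-w[2]; print('carton',w.round(4).tolist(),np.arctan2(d[1],d[0]))
w=ray(f([(480,140),(697,55),(718,112),(500,200)],310,145,400,0),.046,C);print(w.mean(0),w.round(3).tolist())
w=ray(f([(45,415),(275,325),(303,385),(75,485)],65,155,0,280),.045,C);print('radio',w.mean(0),w.round(3).tolist());d=(w[0]-w[1]+w[3]-w[2]);print(np.arctan2(d[1],d[0]))
w=ray(f([(525,340),(612,322),(650,512),(562,528)],160,165,400,280),.040,C);print('batA',w.mean(0),w.round(3).tolist())
k=ray(f([(72,403),(118,437)],65,155,0,280),.07,C);d=k[0]-k[1];print('bar',k.mean(0),np.arctan2(d[1],d[0]))
print('skirt',ray(f([(106,425)],65,155,0,280),.052,C))
for z in(.15,.02): print(plan([.398,-.325,z],1.184-np.pi/2))
E
```

```text
carton [[0.5682, -0.3015], [0.585, -0.3475], [0.6033, -0.3952]] 1.9295646091975425
[ 0.58615859 -0.34363521] [[0.578, -0.262], [0.636, -0.414], [0.595, -0.426], [0.536, -0.274]]
radio [0.57126844 0.33542358] [[0.564, 0.422], [0.624, 0.271], [0.582, 0.25], [0.516, 0.399]]
1.969908994076142
batA [0.52546209 0.07289506] [[0.585, 0.115], [0.596, 0.056], [0.465, 0.031], [0.455, 0.089]]
bar [0.55409958 0.37785448] 0.9290945814525636
skirt [[0.55464015 0.37788609]]
(array([ 0.2424, -0.2212,  0.0992]), np.float64(-0.789), 'q7', np.float64(-0.08))
(array([ 0.2424, -0.221 ,  0.2292]), np.float64(-0.789), 'q7', np.float64(-0.08))
```

Emit:
carry_out(moves=[[0.242, -0.221, 0.15, -0.789, 0.085], [0.242, -0.221, 0.15, -0.789, 0.085], [0.242, -0.221, 0.15, -0.789, 0.085], [0.242, -0.221, 0.15, -0.789, 0.085], [0.242, -0.221, 0.15, -0.789, 0.085], [0.242, -0.221, 0.15, -0.789, 0.085], [0.242, -0.221, 0.15, -0.789, 0.085], [0.242, -0.221, 0.15, -0.789, 0.085]], force=60)

```text
clock: 0.9
tcp_pos: [0.3995, -0.3203, 0.2525]
orientation: [-2.596, -1.76, -0.001]
contact_force: [0.5, -0.2, -0.1]
grip_width: 0.085
gripper_force: 0.0
```

```bash
python3 - <<'E'
from h import *
print(plan([.398,-.325,.018],1.184-np.pi/2))
im,C=shot('wrist','w1.png'); g=r.get_obs(); print(g['tcp_pos'],proj([[.398,-.325,.036],[.398,-.325,.0]],C))
E
```

```text
(array([-0.0058,  0.0013,  0.0795]), np.float64(0.007), 'q7', np.float64(0.04))
[ 0.39943651 -0.32129028  0.2528228 ] [[274.82038875 242.97859814]
 [274.80996544 221.07835396]]
```

View pics/w1.png

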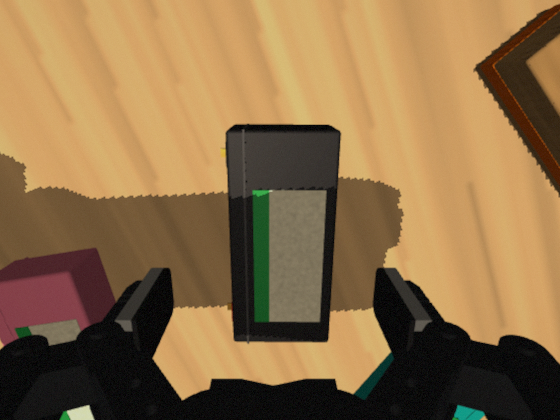

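The battery is centred in the view: its top face runs from (246,128) to (330,341), slightly right of the finger middle at 274.

```bash
python3 - <<'E'
from h import *
C=cal('wrist'); w=ray([(246,128),(339,130),(330,340),(248,342)],.036,C);print(w, w.mean(0))
w2=ray([(232,130),(236,340)],.0,C);print(w2)
d=w[0]-w[3]+w[1]-w[2];y=np.arctan2(d[1],d[0])%np.pi;print(y,np.linalg.norm(d)/2,np.linalg.norm(w[0]-w[1]))
print(plan([*w.mean(0),.018],y-np.pi/2))
E
```

```text
[[ 0.40812416 -0.25981834]
 [ 0.45295774 -0.27884022]
 [ 0.40566318 -0.40194846]
 [ 0.35639478 -0.38409996]] [ 0.40578496 -0.33117674]
[[ 0.39551693 -0.25990769]
 [ 0.33463085 -0.40524156]]
1.1900530287095181 0.1332361470505668 0.048701973029502174
(array([-0.0075,  0.0104,  0.0798]), np.float64(0.001), 'q7', np.float64(0.04))
```

Emit:
carry_out(moves=[[-0.007, 0.006, 0.04, 0, 0.085], [-0.007, 0.006, 0.08, 0, 0.085], [-0.007, 0.006, 0.08, 0, 0.085], [-0.007, 0.006, 0.08, 0, 0.04], [-0.007, 0.006, 0.08, 0, 0.04], [-0.007, 0.006, 0.08, 0, 0.04], [-0.007, 0.006, 0.08, 0, 0.04], [-0.007, 0.006, 0.08, 0, 0.04]], force=60)

```text
clock: 1.75
tcp_pos: [0.4007, -0.3354, 0.1765]
orientation: [2.607, 1.751, -0.001]
contact_force: [-4.3, 0.7, 8.7]
grip_width: 0.06
gripper_force: 68.5
```

```bash
cat >> h.py <<'E'
TC=np.array([.521,.008]); TY=1.667-np.pi
def tote(x,y): c,s=np.cos(TY),np.sin(TY); return TC+np.array([c*x-s*y,s*x+c*y])
def intote(p): c,s=np.cos(TY),np.sin(TY); d=np.array(p)-TC; return np.array([c*d[0]+s*d[1],-s*d[0]+c*d[1]])
E
python3 - <<'E'
from h import *
print('A',intote([.5255,.073]))
p=tote(.065,0);print(p)
for z in(.19,.03): print(plan([*p,z],TY))
E
```

```text
A [-0.06426719  0.01072279]
[ 0.5272436  -0.05669944]
(array([ 0.3058,  0.0118, -0.1688]), np.float64(1.087), 'q7', np.float64(0.0))
(array([ 0.306 ,  0.0117, -0.0088]), np.float64(1.087), 'q7', np.float64(0.0))
```

Emit:
carry_out(moves=[[0, 0, -0.05, 0, 0.04], [0, 0, -0.1, 0, 0.04], [0, 0, -0.15, 0.1, 0.04], [0.1, 0, -0.169, 0.3, 0.04], [0.15, 0, -0.169, 0.45, 0.04], [0.2, 0.004, -0.169, 0.6, 0.04], [0.25, 0.008, -0.169, 0.75, 0.04], [0.3, 0.012, -0.169, 0.9, 0.04]])

```text
clock: 2.55
tcp_pos: [0.4925, -0.128, 0.3429]
orientation: [3.078, 0.625, 0.001]
contact_force: [0.3, -1.2, -8.7]
grip_width: 0.06
gripper_force: 73.7
```

```bash
python3 - <<'E'
from h import *
p=tote(.065,.008);print(p)
print(plan([*p,.0265],TY)); o=r.get_obs(); print(o['grip_width'],o['contact_force'])
E
```

```text
[ 0.53520661 -0.055931  ]
(array([ 0.0673, -0.0498,  0.1614]), np.float64(0.305), 'q7', np.float64(-1.11))
0.06002968619380467 [ 0.32757655 -1.16182422 -8.74646819]
```

Emit:
carry_out(moves=[[0.03, -0.025, 0, 0.1, 0.04], [0.06, -0.045, 0, 0.2, 0.04], [0.06, -0.045, 0, 0.25, 0.04], [0.06, -0.045, 0, 0.25, 0.04], [0.06, -0.045, 0.03, 0.25, 0.04], [0.06, -0.045, 0.03, 0.25, 0.04], [0.06, -0.045, 0.03, 0.25, 0.04], [0.06, -0.045, 0.03, 0.25, 0.04]])

```text
clock: 3.35
tcp_pos: [0.5302, -0.0654, 0.3134]
orientation: [3.132, 0.244, 0.002]
contact_force: [0.9, -0.3, -8.1]
grip_width: 0.0598
gripper_force: 73.4
```

```bash
python3 - <<'E'
from h import *
p=tote(.065,.008)
print(plan([*p,.0265],TY))
E
```

```text
(array([ 0.006 , -0.0087,  0.1319]), np.float64(0.06), 'q7', np.float64(-1.49))
```

Emit:
carry_out(moves=[[0.006, -0.009, 0.02, 0.06, 0.04], [0.006, -0.009, 0.06, 0.06, 0.04], [0.006, -0.009, 0.095, 0.06, 0.04], [0.006, -0.009, 0.115, 0.06, 0.04], [0.006, -0.009, 0.124, 0.06, 0.04], [0.006, -0.009, 0.129, 0.06, 0.04], [0.006, -0.009, 0.132, 0.06, 0.04], [0.006, -0.009, 0.132, 0.06, 0.04]])

```text
clock: 4.15
tcp_pos: [0.5352, -0.0549, 0.1813]
orientation: [3.138, 0.151, 0.003]
contact_force: [-0.1, -0.2, -6.5]
grip_width: 0.0599
gripper_force: 73.3
```

Emit:
carry_out(moves=[[0, 0, 0.002, 0, 0.04], [0, 0, 0.002, 0, 0.04], [0, 0, 0.002, 0, 0.085], [0, 0, 0.002, 0, 0.085], [0, 0, 0.0, 0, 0.085], [0, 0, -0.03, 0, 0.085], [0, 0, -0.08, 0, 0.085], [0, 0, -0.12, 0, 0.085]])

```text
clock: 4.95
tcp_pos: [0.5348, -0.0548, 0.3027]
orientation: [-3.138, -0.151, -0.002]
contact_force: [0.9, 0.5, -0.1]
grip_width: 0.0853
gripper_force: 0.0
```

```bash
python3 - <<'E'
from h import *
print(plan([.5855,-.345,.13],1.93-np.pi/2)); o=r.get_obs(); print(o['grip_width'],o['contact_force'],o['joints'][6])
E
```

```text
(array([0.0224, 0.2937, 0.0177]), np.float64(1.308), 'q7', np.float64(-1.58))
0.08534429724445347 [ 0.87407654  0.50045937 -0.13304382] -1.5752250654629816
```

Emit:
carry_out(moves=[[0, 0, -0.03, -0.15, 0.085], [0.004, 0.05, -0.03, -0.3, 0.085], [0.008, 0.1, -0.03, -0.45, 0.085], [0.012, 0.15, -0.03, -0.6, 0.085], [0.016, 0.2, -0.03, -0.75, 0.085], [0.02, 0.25, -0.03, -0.9, 0.085], [0.022, 0.294, -0.02, -1.05, 0.085], [0.022, 0.294, -0.01, -1.2, 0.085]])

```text
clock: 5.75
tcp_pos: [0.5831, -0.3548, 0.3103]
orientation: [2.517, 1.872, -0.004]
contact_force: [-0.4, -0.3, 0.4]
grip_width: 0.0848
gripper_force: 0.0
```

```bash
python3 - <<'E'
from h import *
print(plan([.5855,-.345,.1],1.93-np.pi/2))
E
```

```text
(array([ 0.0112, -0.001 ,  0.0553]), np.float64(-0.651), 'q7', np.float64(-0.02))
```

Emit:
carry_out(moves=[[0.011, 0, 0.01, -0.15, 0.085], [0.011, 0, 0.02, -0.3, 0.085], [0.011, 0, 0.03, -0.45, 0.085], [0.011, 0, 0.04, -0.6, 0.085], [0.011, 0, 0.04, -0.65, 0.085], [0.011, 0, 0.04, -0.65, 0.085], [0.011, 0, 0.04, -0.65, 0.085], [0.011, 0, 0.04, -0.65, 0.085]])

```text
clock: 6.55
tcp_pos: [0.588, -0.3349, 0.2709]
orientation: [1.785, 2.584, -0.0]
contact_force: [0.4, 0.5, -0.0]
grip_width: 0.0852
gripper_force: 0.0
```

```bash
python3 - <<'E'
from h import *
print(plan([.5855,-.345,.026],1.93-np.pi/2))
im,C=shot('wrist','w2.png'); b=cv2.imread('pics/w2.png');H,S,V=cv2.split(cv2.cvtColor(b,cv2.COLOR_BGR2HSV))
m=((H>22)&(H<36)&(S>160)).astype(np.uint8); n,_,st,ce=cv2.connectedComponentsWithStats(m)
for i in range(1,n):
    if st[i,4]>150: print(st[i],ce[i],ray(ce[i],.046,C))
E
```

```text
(array([-0.0084, -0.0061,  0.0899]), np.float64(0.003), 'q7', np.float64(0.51))
[ 243  140   45   47 1637] [264.52779475 162.92302993] [[ 0.5697724 -0.2996774]]
[ 245  226   41   38 1193] [264.23302598 244.50209556] [[ 0.58696582 -0.34672842]]
[246 299  38  34 970] [263.82989691 315.14845361] [[ 0.60409191 -0.39387516]]
```

View pics/w2.png

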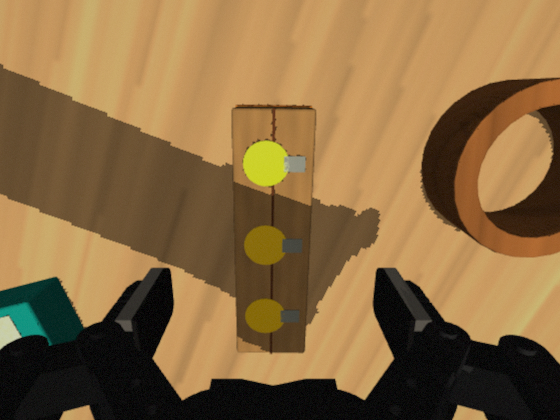

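The carton lies centred between the fingers, with spots at (264,163), (264,244) and (264,315). The tape is clear to the right.

Emit:
carry_out(moves=[[-0.008, 0, 0.04, 0, 0.085], [-0.008, 0, 0.08, 0, 0.085], [-0.008, 0, 0.09, 0, 0.085], [-0.008, 0, 0.09, 0, 0.03], [-0.008, 0, 0.09, 0, 0.03], [-0.008, 0, 0.09, 0, 0.03], [-0.008, 0, 0.09, 0, 0.03], [-0.008, 0, 0.09, 0, 0.03]], force=25)

```text
clock: 7.4
tcp_pos: [0.5918, -0.3425, 0.1829]
orientation: [1.782, 2.583, 0.001]
contact_force: [0.6, -0.1, 7.1]
grip_width: 0.0458
gripper_force: 28.0
```

```bash
python3 - <<'E'
from h import *
print(plan([*tote(0,.052),.20],TY+np.pi/2),tote(0,.052),tote(0,-.034))
E
```

```text
(array([ 0.3391,  0.1084, -0.1728]), np.float64(0.267), 'q7', np.float64(0.47)) [0.57275955 0.01299488] [0.48715722 0.00473412]
```

Emit:
carry_out(moves=[[0, 0, -0.04, 0, 0.03], [0, 0, -0.09, 0, 0.03], [0, 0, -0.14, 0, 0.03], [0.05, 0.015, -0.172, 0.05, 0.03], [0.1, 0.03, -0.172, 0.1, 0.03], [0.15, 0.045, -0.172, 0.15, 0.03], [0.2, 0.06, -0.172, 0.2, 0.03], [0.25, 0.08, -0.172, 0.25, 0.03]])

```text
clock: 8.2
tcp_pos: [0.5759, -0.0986, 0.3533]
orientation: [2.095, 2.34, -0.0]
contact_force: [1.2, 1.0, -1.4]
grip_width: 0.0457
gripper_force: 27.0
```

Emit:
carry_out(moves=[[0.04, 0.01, 0, 0, 0.03], [0.08, 0.02, 0, 0, 0.03], [0.08, 0.02, 0, 0, 0.03], [0.08, 0.02, 0.02, 0, 0.03], [0.08, 0.02, 0.02, 0, 0.03], [0.08, 0.02, 0.02, 0, 0.03], [0.08, 0.02, 0.02, 0, 0.03], [0.08, 0.02, 0.02, 0, 0.03]])

```text
clock: 9.0
tcp_pos: [0.5879, -0.019, 0.3332]
orientation: [2.093, 2.342, 0.001]
contact_force: [0.4, -0.4, -0.8]
grip_width: 0.0459
gripper_force: 27.0
```

```bash
python3 - <<'E'
from h import *
print(plan([*tote(0,.046),.068],TY+np.pi/2)); print(r.get_obs()['grip_width'])
shot('top','top1.png'); im,C=shot('wrist')
a=cv2.imread('pics/top1.png')[130:270,130:330]
cv2.imwrite('pics/t1.png',np.vstack([cv2.resize(a,(500,350)),cv2.resize(im[:,:,::-1],(500,250))]))
E
```

```text
(array([ 0.0336, -0.0178,  0.1102]), np.float64(0.016), 'q7', np.float64(-0.21))
0.04586600025312742
```

View pics/t1.png

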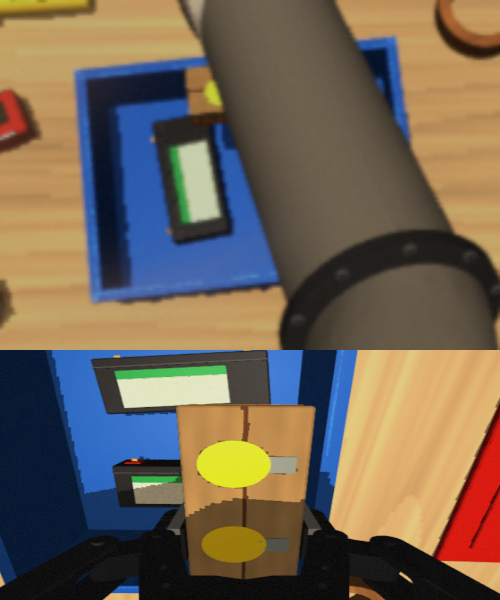

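Both batteries lie parallel on the tote floor, and the carton is held level above them. Moving across and down gently.

Emit:
carry_out(moves=[[0.034, -0.018, 0, 0.016, 0.03], [0.034, -0.018, 0, 0.016, 0.03], [0.034, -0.018, 0.015, 0.016, 0.03], [0.034, -0.018, 0.035, 0.016, 0.03], [0.034, -0.018, 0.055, 0.016, 0.03], [0.034, -0.018, 0.075, 0.016, 0.03], [0.034, -0.018, 0.09, 0.016, 0.03], [0.034, -0.018, 0.097, 0.016, 0.03]])

```text
clock: 9.9
tcp_pos: [0.5655, 0.0124, 0.2332]
orientation: [-2.111, -2.325, 0.003]
contact_force: [-1.1, 0.1, -1.1]
grip_width: 0.0457
gripper_force: 27.1
```

Emit:
carry_out(moves=[[0, 0, 0.004, 0, 0.03], [0, 0, 0.007, 0, 0.03], [0, 0, 0.009, 0, 0.03], [0, 0, 0.01, 0, 0.03], [0, 0, 0.01, 0, 0.03], [0, 0, 0.01, 0, 0.03], [0, 0, 0.01, 0, 0.03], [0, 0, 0.01, 0, 0.03]])

```text
clock: 10.7
tcp_pos: [0.566, 0.0131, 0.2256]
orientation: [2.111, 2.326, 0.0]
contact_force: [-0.4, 0.5, -1.6]
grip_width: 0.0458
gripper_force: 27.1
```

Emit:
carry_out(moves=[[0, 0, 0.001, 0, 0.03], [0, 0, 0.002, 0, 0.03], [0, 0, 0.003, 0, 0.03], [0, 0, 0.003, 0, 0.03], [0, 0, 0.003, 0, 0.03], [0, 0, 0.003, 0, 0.03], [0, 0, 0.003, 0, 0.03], [0, 0, 0.003, 0, 0.03]])

```text
clock: 11.5
tcp_pos: [0.5659, 0.0132, 0.2229]
orientation: [2.111, 2.326, -0.0]
contact_force: [-2.4, 0.4, 4.5]
grip_width: 0.0455
gripper_force: 27.8
```

Emit:
carry_out(moves=[[0, 0, 0, 0, 0.07], [0, 0, 0, 0, 0.07], [0, 0, 0, 0, 0.07], [0, 0, -0.01, 0, 0.07], [0, 0, -0.04, 0, 0.07], [0, 0, -0.08, 0, 0.07], [0, 0, -0.11, 0, 0.07], [0, 0, -0.11, 0, 0.07]])

```text
clock: 12.3
tcp_pos: [0.5679, 0.0139, 0.3379]
orientation: [2.106, 2.321, 0.011]
contact_force: [0.0, -0.4, -0.1]
grip_width: 0.0701
gripper_force: 0.0
```

```bash
python3 - <<'E'
from h import *
o=r.get_obs();print(o['tcp_pos'],o['grip_width'],o['joints'].round(2))
print(plan([.5543,.3775,.15],.929+np.pi/2))
E
```

```text
[0.56790895 0.01385074 0.33792428] 0.0701275260737887 [ 0.3   0.43 -0.56  1.85  0.28  0.92 -0.28]
(array([0.3633, 0.0198, 0.033 ]), np.float64(0.739), 'q7', np.float64(-0.28))
```

Emit:
carry_out(moves=[[0.05, 0.002, 0, 0.1, 0.07], [0.1, 0.005, 0, 0.2, 0.07], [0.15, 0.008, 0, 0.3, 0.07], [0.2, 0.01, 0, 0.4, 0.07], [0.25, 0.013, 0, 0.5, 0.06], [0.3, 0.016, 0.01, 0.6, 0.05], [0.35, 0.02, 0.02, 0.74, 0.045], [0.363, 0.02, 0.025, 0.74, 0.045]])

```text
clock: 13.1
tcp_pos: [0.548, 0.3831, 0.307]
orientation: [-2.803, -1.409, -0.002]
contact_force: [-0.6, 1.1, -0.7]
grip_width: 0.0454
gripper_force: 0.0
```

```bash
python3 - <<'E'
from h import *
im,C=shot('wrist','w3.png')
o=r.get_obs();print(o['tcp_pos'],o['joints'].round(2))
print(plan([.5543,.3775,.07],.929+np.pi/2))
print(proj([[.5543,.3775,.07],[.571,.335,.045]],C))
E
```

```text
[0.54767748 0.38319932 0.30616207] [-0.41  0.6  -0.42  1.63  0.28  0.97 -1.56]
(array([-0.0011,  0.0096,  0.0811]), np.float64(0.007), 'q7', np.float64(-1.56))
[[287.25506675 223.34696201]
 [339.50860465 242.2946909 ]]
```

View pics/w3.png

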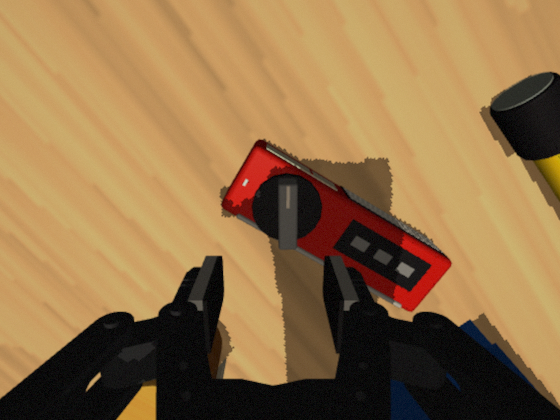

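The bar stands upright in the picture at columns 279–297 and the skirt centre is at (287,207). The jar is at lower left, so I'll check its clearance.

```bash
python3 - <<'E'
from h import *
C=cal('wrist'); k=ray([287,207.5],.052,C)[0]; print('skirt',k)
w=ray([(288,187),(288,240)],.07,C);d=w[0]-w[1];print('bar',w.mean(0),np.arctan2(d[1],d[0]),np.linalg.norm(d))
print(plan([*k,.07],.929+np.pi/2))
a=cv2.imread('pics/top0.png');C=cal('top');H,S,V=cv2.split(cv2.cvtColor(a,cv2.COLOR_BGR2HSV))
print('jar',ray([108,251],.088,C), ray([138,130],.022,C))
R=Rot.from_rotvec(r.get_obs()['orientation']).as_matrix();print(R.round(2))
E
```

```text
skirt [0.55684097 0.38116908]
bar [0.55782433 0.38249883] 0.9485041694662971 0.035015584601514986
(array([0.0033, 0.0095, 0.0811]), np.float64(0.007), 'q7', np.float64(-1.56))
jar [[0.39194431 0.31393533]] [[0.73559081 0.26950522]]
[[ 0.59  0.81 -0.  ]
 [ 0.81 -0.59  0.  ]
 [ 0.   -0.   -1.  ]]
```

Emit:
carry_out(moves=[[0.003, 0.0095, 0.02, 0, 0.045], [0.003, 0.0095, 0.045, 0, 0.045], [0.003, 0.0095, 0.065, 0, 0.045], [0.003, 0.0095, 0.077, 0, 0.045], [0.003, 0.0095, 0.077, 0, 0.045], [0.003, 0.0095, 0.077, 0, 0.0], [0.003, 0.0095, 0.077, 0, 0.0], [0.003, 0.0095, 0.077, 0, 0.0]], force=40)

```text
clock: 13.95
tcp_pos: [0.5603, 0.3738, 0.2321]
orientation: [-2.809, -1.406, -0.004]
contact_force: [-1.6, 0.6, 3.7]
grip_width: 0.0108
gripper_force: 41.2
```

```bash
python3 - <<'E'
from h import *
o=r.get_obs();print({k:np.round(o[k],4) for k in('tcp_pos','contact_force','moment','grip_width','gripper_force')})
E
```

```text
{'tcp_pos': array([0.5603, 0.3738, 0.2321]), 'contact_force': array([-1.5895,  0.5928,  3.672 ]), 'moment': array([ 0.215 ,  0.3012, -0.1487]), 'grip_width': np.float64(0.0108), 'gripper_force': np.float64(41.2425)}
```

Emit:
carry_out(moves=[[0, 0, 0.001, 0, 0.0], [0, 0, 0.002, 0, 0.0], [0, 0, 0.003, 0, 0.0], [0, 0, 0.003, 0, 0.0], [0, 0, 0.003, 0, 0.0], [0, 0, 0.003, 0, 0.0], [0, 0, 0.003, 0, 0.0], [0, 0, 0.003, 0, 0.0]])

```text
clock: 14.75
tcp_pos: [0.5603, 0.3741, 0.2319]
orientation: [-2.809, -1.405, -0.005]
contact_force: [-8.0, -3.8, 23.6]
grip_width: 0.0105
gripper_force: 43.8
```

```bash
python3 - <<'E'
from h import *
im,C=shot('wrist','w4.png')
o=r.get_obs();print({k:np.round(o[k],4) for k in('tcp_pos','contact_force','moment')})
b=cv2.imread('pics/w4.png');H,S,V=cv2.split(cv2.cvtColor(b,cv2.COLOR_BGR2HSV))
m=(((H<6)|(H>174))&(S>150)&(V>60)).astype(np.uint8)
c=max(cv2.findContours(m,0,2)[0],key=cv2.contourArea)[:,0];w=ray(c,.045,C)
a=np.array([np.cos(1.97),np.sin(1.97)]);print('end min along axis',(w@a).min(), w[(w@a).argsort()[:8]].mean(0)); n=np.array([-a[1],a[0]]);print((w@n).min(),(w@n).max())
b0=cv2.imread('pics/w3.png')
E
```

```text
{'tcp_pos': array([0.5603, 0.3741, 0.2319]), 'contact_force': array([-7.8364, -4.6279, 24.7854]), 'moment': array([-0.967 ,  1.7045, -0.1098])}
end min along axis 0.0005224273390564868 [0.62203703 0.26449908]
-0.6986596306599 -0.6418261472509448
```

View pics/w4.png

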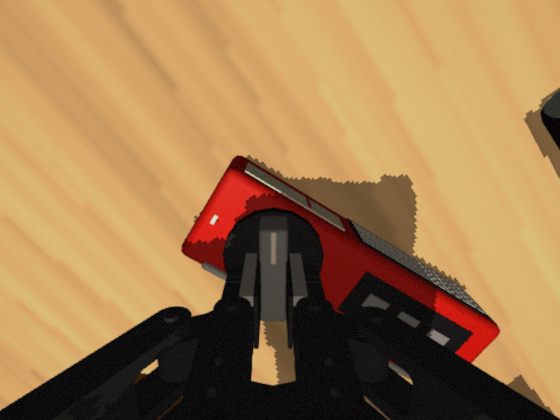

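The fingers hold the bar, but the pads sit toward its lower end. The skirt centre is near (274,257).

```bash
python3 - <<'E'
from h import *
C=cal('wrist'); k=ray([274.5,257],.052,C)[0]; print(k,plan([*k,.07]))
k=ray([274,213],.07,C)[0]; print('bar far end',k,plan([*k,.07]))
print((C[1]).round(3), -C[1].T@C[2])
E
```

```text
[0.56371935 0.37674234] (array([0.0037, 0.0009, 0.0069]), None, 'q7', np.float64(-1.58))
bar far end [0.5804418  0.39956479] (array([0.032 , 0.0006, 0.007 ]), None, 'q7', np.float64(-1.58))
[[ 0.8   -0.6    0.   ]
 [-0.572 -0.762  0.304]
 [-0.182 -0.243 -0.953]] [0.60778578 0.43677588 0.20157261]
```

Emit:
carry_out(moves=[[0, 0, -0.005, 0, 0.03], [0, 0, -0.005, 0, 0.03], [0.005, 0.001, -0.005, 0, 0.03], [0.005, 0.001, -0.005, 0, 0.03], [0.005, 0.001, -0.003, 0, 0.0], [0.005, 0.001, -0.002, 0, 0.0], [0.005, 0.001, -0.0015, 0, 0.0], [0.005, 0.001, -0.0015, 0, 0.0]])

```text
clock: 15.6
tcp_pos: [0.5639, 0.3765, 0.2295]
orientation: [2.81, 1.405, -0.0]
contact_force: [-1.0, -1.6, 7.4]
grip_width: 0.0112
gripper_force: 41.1
```

```bash
python3 - <<'E'
from h import *
o=r.get_obs();print({k:np.round(o[k],4) for k in('tcp_pos','contact_force','moment','grip_width')})
E
```

```text
{'tcp_pos': array([0.5639, 0.3765, 0.2295]), 'contact_force': array([-1.0063, -1.6317,  7.3715]), 'moment': array([-0.2565,  0.4457, -0.1223]), 'grip_width': np.float64(0.0112)}
```

Now at the knob axis. Pressing down a little more before turning.

Emit:
carry_out(moves=[[0, 0, 0.0012, 0, 0.0], [0, 0, 0.0015, 0, 0.0], [0, 0, 0.0015, 0, 0.0], [0, 0, 0.0015, 0, 0.0], [0, 0, 0.0015, -0.03, 0.0], [0, 0, 0.0015, -0.06, 0.0], [0, 0, 0.0015, -0.1, 0.0], [0, 0, 0.0015, -0.15, 0.0]])

```text
clock: 16.4
tcp_pos: [0.5638, 0.3767, 0.2294]
orientation: [2.695, 1.614, 0.001]
contact_force: [-5.3, -4.5, 16.2]
grip_width: 0.0111
gripper_force: 42.2
```

```bash
python3 - <<'E'
from h import *
o=r.get_obs();print({k:np.round(o[k],4) for k in('tcp_pos','contact_force','moment','grip_width')})
E
```

```text
{'tcp_pos': array([0.5638, 0.3767, 0.2294]), 'contact_force': array([-5.3111, -4.5499, 16.2377]), 'moment': array([-0.8734,  1.2017, -0.1336]), 'grip_width': np.float64(0.0111)}
```

Emit:
carry_out(moves=[[0, 0, 0, -0.08, 0.0], [0, 0, 0, -0.16, 0.0], [0, 0, 0, -0.24, 0.0], [0, 0, 0, -0.32, 0.0], [0, 0, 0, -0.4, 0.0], [0, 0, 0, -0.48, 0.0], [0, 0, 0, -0.54, 0.0], [0, 0, 0, -0.6, 0.0]])

```text
clock: 17.2
tcp_pos: [0.5636, 0.3768, 0.2294]
orientation: [2.097, 2.339, -0.0]
contact_force: [-5.6, -3.8, 17.6]
grip_width: 0.0109
gripper_force: 42.3
```

```bash
python3 - <<'E'
from h import *
o=r.get_obs();print({k:np.round(o[k],4) for k in('tcp_pos','contact_force','moment','grip_width')})
R=Rot.from_rotvec(o['orientation']).as_matrix(); print('bar yaw',np.arctan2(R[1,0],R[0,0]))
im,C=shot('wrist','w5.png')
b=cv2.imread('pics/w5.png');H,S,V=cv2.split(cv2.cvtColor(b,cv2.COLOR_BGR2HSV))
m=(((H<6)|(H>174))&(S>150)&(V>60)).astype(np.uint8)
c=max(cv2.findContours(m,0,2)[0],key=cv2.contourArea)[:,0];print(cv2.minAreaRect(ray(c,.045,C).astype(np.float32)*1000))
E
```

```text
{'tcp_pos': array([0.5636, 0.3768, 0.2294]), 'contact_force': array([-5.6277, -3.7683, 17.6081]), 'moment': array([-0.9589,  1.2844, -0.1996]), 'grip_width': np.float64(0.0109)}
bar yaw 1.6798335678184368
((562.0394287109375, 381.112060546875), (50.277793884277344, 82.99995422363281), 21.125064849853516)
```

View pics/w5.png

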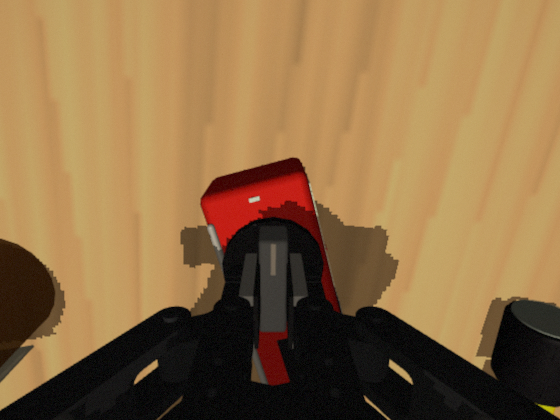

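The radio hasn't swung (yaw about 1.94–1.97); about 0.27 rad is left to the stop.

Emit:
carry_out(moves=[[0, 0, 0, -0.06, 0.0], [0, 0, 0, -0.12, 0.0], [0, 0, 0, -0.18, 0.0], [0, 0, 0, -0.22, 0.0], [0, 0, 0, -0.25, 0.0], [0, 0, 0, -0.27, 0.0], [0, 0, 0, -0.27, 0.0], [0, 0, 0, -0.27, 0.0]])

```text
clock: 18.05
tcp_pos: [0.5634, 0.3768, 0.2294]
orientation: [1.766, 2.598, -0.001]
contact_force: [-5.4, -4.9, 17.9]
grip_width: 0.0109
gripper_force: 42.3
```

```bash
cat > s.py <<'E'
from h import *
o=r.get_obs();print({k:np.round(o[k],4) for k in('tcp_pos','contact_force','moment','grip_width')})
R=Rot.from_rotvec(o['orientation']).as_matrix(); print('bar yaw',np.arctan2(R[1,0],R[0,0]))
C=cal('wrist');b=r.grab_frame('wrist')[:,:,::-1].copy();H,S,V=cv2.split(cv2.cvtColor(b,cv2.COLOR_BGR2HSV))
m=(((H<6)|(H>174))&(S>150)&(V>60)).astype(np.uint8)
c=max(cv2.findContours(m,0,2)[0],key=cv2.contourArea)[:,0];print(cv2.minAreaRect(ray(c,.045,C).astype(np.float32)*1000))
E
python3 s.py
```

```text
{'tcp_pos': array([0.5634, 0.3768, 0.2294]), 'contact_force': array([-5.3842, -4.9193, 17.9018]), 'moment': array([-1.0275,  1.3296, -0.0865]), 'grip_width': np.float64(0.0109)}
bar yaw 1.9476524506585444
((554.7479858398438, 398.6767272949219), (50.44454574584961, 45.98535919189453), 20.67293930053711)
```

Emit:
carry_out(moves=[[0, 0, 0, -0.02, 0.0], [0, 0, 0, -0.04, 0.0], [0, 0, 0, -0.06, 0.0], [0, 0, 0, -0.08, 0.0], [0, 0, 0, -0.08, 0.0], [0, 0, 0, -0.08, 0.0], [0, 0, 0, -0.08, 0.0], [0, 0, 0, -0.08, 0.0]])

```text
clock: 18.9
tcp_pos: [0.5642, 0.3773, 0.2294]
orientation: [1.661, 2.666, 0.004]
contact_force: [-2.7, -1.5, 13.5]
grip_width: 0.0107
gripper_force: 41.9
```

```bash
python3 s.py
```

```text
{'tcp_pos': array([0.5642, 0.3773, 0.2294]), 'contact_force': array([-2.7158, -1.5128, 13.5079]), 'moment': array([-0.3459,  0.5535, -0.3466]), 'grip_width': np.float64(0.0107)}
bar yaw 2.0268501611389746
((554.4828491210938, 398.7951354980469), (50.371337890625, 46.333457946777344), 24.67490577697754)
```

The knob is at its stop (moment 0.35 N m). Release and rise.

Emit:
carry_out(moves=[[0, 0, -0.001, 0, 0.045], [0, 0, -0.001, 0, 0.045], [0, 0, -0.02, 0, 0.045], [0, 0, -0.06, 0, 0.07], [0, 0, -0.09, 0, 0.085], [-0.045, 0, -0.09, 0, 0.085], [-0.045, 0, -0.09, 0, 0.085], [-0.045, 0, -0.09, 0, 0.085]])

```text
clock: 19.75
tcp_pos: [0.5849, 0.3341, 0.3181]
orientation: [1.665, 2.663, -0.0]
contact_force: [-0.4, 0.8, -1.2]
grip_width: 0.085
gripper_force: 0.0
```

```bash
python3 - <<'E'
from h import *
im,C=shot('wrist','w6.png')
b=cv2.imread('pics/w6.png');H,S,V=cv2.split(cv2.cvtColor(b,cv2.COLOR_BGR2HSV))
m=(((H<6)|(H>174))&(S>150)&(V>50)).astype(np.uint8)
c=max(cv2.findContours(m,0,2)[0],key=cv2.contourArea)[:,0];print(cv2.minAreaRect(ray(c,.045,C).astype(np.float32)*1000))
o=r.get_obs();print(o['tcp_pos']);R=Rot.from_rotvec(o['orientation']).as_matrix(); print('yaw',np.arctan2(R[1,0],R[0,0]))
E
```

```text
((583.6773681640625, 337.0581359863281), (50.17771530151367, 167.1926727294922), 25.060091018676758)
[0.58393111 0.33554492 0.31791965]
yaw 2.026606840174975
```

View pics/w6.png

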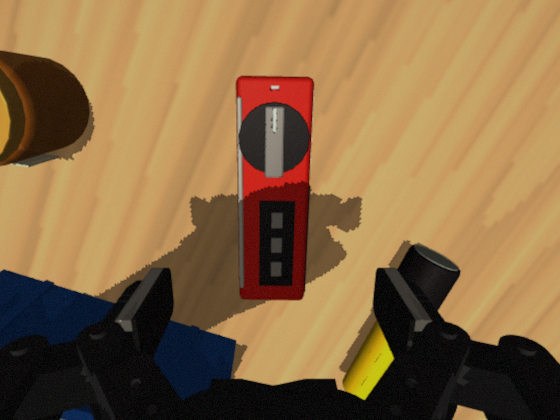

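The bar is aligned with the radio, so the knob is off. I'll check the torch's clearance, then grip.

```bash
python3 - <<'E'
from h import *
c=np.array([.5837,.3371])
print(plan([*c,.027],2.008-np.pi/2))
b=cv2.imread('pics/w6.png'); C=cal('wrist')
t=ray([[405,255],[430,245],[380,330],[348,385]],.022,C); a=np.array([np.cos(2.008),np.sin(2.008)]); n=np.array([a[1],-a[0]])
print([( (p-c)@a,(p-c)@n) for p in t])
E
```

```text
(array([0.0015, 0.0004, 0.1359]), np.float64(0.019), 'q7', np.float64(-0.51))
[(np.float64(-0.05207819784864345), np.float64(0.11077759829268273)), (np.float64(-0.042592329524902724), np.float64(0.1302431522700705)), (np.float64(-0.12683864327354513), np.float64(0.09821430113136884)), (np.float64(-0.18976062802462862), np.float64(0.07462730746356089))]
```

Emit:
carry_out(moves=[[0.0015, 0, 0.045, 0.019, 0.075], [0.0015, 0, 0.09, 0.019, 0.075], [0.0015, 0, 0.12, 0.019, 0.075], [0.0015, 0, 0.134, 0.019, 0.075], [0.0015, 0, 0.134, 0.019, 0.075], [0.0015, 0, 0.134, 0.019, 0.04], [0.0015, 0, 0.134, 0.019, 0.04], [0.0015, 0, 0.134, 0.019, 0.04]], force=40)

```text
clock: 20.6
tcp_pos: [0.5837, 0.3383, 0.1857]
orientation: [1.685, 2.65, 0.006]
contact_force: [0.4, 1.1, 4.8]
grip_width: 0.0513
gripper_force: 43.5
```

```bash
python3 - <<'E'
from h import *
C=cal('top'); b=cv2.imread('pics/top0.png')
print(plan([*tote(0,-.034),.2],TY+np.pi/2),tote(0,-.034)); o=r.get_obs();print(o['tcp_pos'],o['grip_width'],o['gripper_force'])
E
```

```text
(array([-0.2612, -0.2288, -0.1703]), np.float64(0.342), 'q7', np.float64(-0.62)) [0.48715722 0.00473412]
[0.58365874 0.33833201 0.185731  ] 0.05127674845850116 43.508766889572144
```

Emit:
carry_out(moves=[[0, 0, -0.04, 0, 0.04], [0, 0, -0.09, 0, 0.04], [0, 0, -0.14, 0, 0.04], [-0.03, -0.027, -0.17, 0.05, 0.04], [-0.065, -0.057, -0.17, 0.1, 0.04], [-0.1, -0.088, -0.17, 0.15, 0.04], [-0.135, -0.118, -0.17, 0.2, 0.04], [-0.17, -0.149, -0.17, 0.25, 0.04]])

```text
clock: 21.4
tcp_pos: [0.5192, 0.1184, 0.3538]
orientation: [2.005, 2.417, -0.0]
contact_force: [1.0, -0.4, -3.7]
grip_width: 0.0516
gripper_force: 44.5
```

```bash
python3 - <<'E'
from h import *
print(plan([*tote(0,-.034),.16],TY+np.pi/2)); print(r.get_obs()['grip_width'])
E
```

```text
(array([-0.1056, -0.0525,  0.0388]), np.float64(0.09), 'q7', np.float64(-0.43))
0.0516276707511106
```

Emit:
carry_out(moves=[[-0.03, -0.015, 0, 0.03, 0.04], [-0.06, -0.03, 0, 0.06, 0.04], [-0.09, -0.045, 0, 0.09, 0.04], [-0.1, -0.05, 0, 0.09, 0.04], [-0.1, -0.05, 0, 0.09, 0.04], [-0.1, -0.05, 0, 0.09, 0.04], [-0.1, -0.05, 0, 0.09, 0.04], [-0.1, -0.05, 0, 0.09, 0.04]])

```text
clock: 22.2
tcp_pos: [0.49, 0.0141, 0.3535]
orientation: [-2.107, -2.33, -0.001]
contact_force: [-0.2, 0.3, -3.9]
grip_width: 0.0511
gripper_force: 44.4
```

```bash
python3 - <<'E'
from m import *
print(plan([*tote(0,-.034),.071],TY+np.pi/2)); o=r.get_obs();print(o['tcp_pos'],o['grip_width'])
# carton spots from wrist and top
for n in('wrist','top'):
    C=cal(n);b=r.grab_frame(n)[:,:,::-1].copy();H,S,V=cv2.split(cv2.cvtColor(b,cv2.COLOR_BGR2HSV))
    m=((H>22)&(H<36)&(S>160)).astype(np.uint8);k,_,st,ce=cv2.connectedComponentsWithStats(m)
    for i in range(1,k):
        if st[i,4]>(300 if n=='wrist' else 20): print(n,st[i].tolist(),intote(ray(ce[i],.086,C)[0]).round(3))
E
```

```text
(array([-0.0093, -0.0039,  0.1275]), np.float64(0.004), 'q7', np.float64(-0.28))
[0.49004502 0.01413483 0.35348391] 0.051065119607278255
wrist [360, 132, 38, 39, 1161] [-0.049  0.041]
wrist [355, 203, 35, 34, 907] [0.001 0.041]
top [126, 123, 40, 11, 298] [-0.201  0.217]
top [243, 178, 10, 8, 44] [0.05  0.043]
```

The carton sits straight at tote y ≈ 0.045. Lowering the radio.

Emit:
carry_out(moves=[[-0.009, -0.004, 0, 0, 0.04], [-0.009, -0.004, 0.02, 0, 0.04], [-0.009, -0.004, 0.045, 0, 0.04], [-0.009, -0.004, 0.07, 0, 0.04], [-0.009, -0.004, 0.095, 0, 0.04], [-0.009, -0.004, 0.11, 0, 0.04], [-0.009, -0.004, 0.118, 0, 0.04], [-0.009, -0.004, 0.12, 0, 0.04]])

```text
clock: 23.1
tcp_pos: [0.4867, 0.0032, 0.2329]
orientation: [-2.11, -2.327, 0.001]
contact_force: [-0.4, 0.1, -2.8]
grip_width: 0.0514
gripper_force: 44.3
```

Emit:
carry_out(moves=[[0, 0, 0.002, 0, 0.04], [0, 0, 0.004, 0, 0.04], [0, 0, 0.005, 0, 0.04], [0, 0, 0.006, 0, 0.04], [0, 0, 0.006, 0, 0.04], [0, 0, 0.006, 0, 0.04], [0, 0, 0.006, 0, 0.04], [0, 0, 0.006, 0, 0.04]])

```text
clock: 23.9
tcp_pos: [0.4867, 0.0034, 0.2274]
orientation: [2.11, 2.327, 0.0]
contact_force: [0.3, -0.4, -3.0]
grip_width: 0.0513
gripper_force: 44.3
```

Emit:
carry_out(moves=[[0, 0, 0.001, 0, 0.04], [0, 0, 0.002, 0, 0.04], [0, 0, 0.0025, 0, 0.04], [0, 0, 0.0025, 0, 0.04], [0, 0, 0.0025, 0, 0.04], [0, 0, 0.0025, 0, 0.04], [0, 0, 0.0025, 0, 0.04], [0, 0, 0.0025, 0, 0.04]])

```text
clock: 24.7
tcp_pos: [0.4867, 0.0034, 0.2256]
orientation: [2.11, 2.327, -0.001]
contact_force: [-3.9, -0.6, 8.3]
grip_width: 0.0516
gripper_force: 45.9
```

In contact. Release and retreat straight up.

Emit:
carry_out(moves=[[0, 0, 0, 0, 0.063], [0, 0, 0, 0, 0.063], [0, 0, 0, 0, 0.063], [0, 0, -0.01, 0, 0.063], [0, 0, -0.04, 0, 0.063], [0, 0, -0.09, 0, 0.063], [0, 0, -0.14, 0, 0.063], [0, 0, -0.19, 0, 0.063]])

```text
clock: 25.5
tcp_pos: [0.4862, 0.0036, 0.4174]
orientation: [-2.109, -2.328, -0.001]
contact_force: [0.6, -0.5, -0.7]
grip_width: 0.0628
gripper_force: 0.0
```

```bash
python3 - <<'E'
from m import *
C=cal('wrist');b=r.grab_frame('wrist')[:,:,::-1].copy();H,S,V=cv2.split(cv2.cvtColor(b,cv2.COLOR_BGR2HSV))
m=((H>22)&(H<36)&(S>160)).astype(np.uint8);k,_,st,ce=cv2.connectedComponentsWithStats(m)
for i in range(1,k):
    if st[i,4]>150: print(st[i].tolist(),intote(ray(ce[i],.086,C)[0]).round(3))
p,l,s,y=rect(((H<6)|(H>174))&(S>150)&(V>50),.085,C);print('radio',intote(p),l,s,y,'tote',TY+np.pi)
roi=(V<70).astype(np.uint8); print(r.get_obs()['tcp_pos'],r.get_obs()['contact_force'],r.get_obs()['grip_width'])
Cs=cal('scene');a=r.grab_frame('scene')[:,:,::-1].copy();H,S,V=cv2.split(cv2.cvtColor(a,cv2.COLOR_BGR2HSV))
m=((H<6)|(H>174))&(S>150)&(V>50);m[290:]=0;cs=cv2.findContours(m.astype(np.uint8),0,2)[0];c=max(cs,key=cv2.contourArea);print('scene red',cv2.boundingRect(c),cv2.contourArea(c))
print(proj([[*tote(-.085,-.034),.085],[*tote(.085,-.034),.085]],Cs))
E
```

```text
[349, 111, 31, 32, 763] [-0.049  0.041]
[344, 170, 30, 28, 654] [0.001 0.041]
[341, 223, 27, 27, 557] [0.051 0.04 ]
radio [ 0.00222612 -0.03416459] 166.3560333251953 50.4947509765625 1.6735008 tote 1.667
[0.4885082  0.00483944 0.42546514] [3.66866836 0.69322489 5.88740602] 0.06264105027370326
scene red (279, 198, 52, 21) 334.0
[[330.09527003 200.9066741 ]
 [279.89514758 203.98592022]]
```

Emit:
carry_out(moves=[[0, 0, -0.02, 0, 0.063], [0, 0, -0.02, 0, 0.063], [0, 0, -0.02, 0, 0.063], [0, 0, -0.02, 0, 0.063], [0, 0, -0.02, 0, 0.063], [0, 0, -0.02, 0, 0.063], [0, 0, -0.02, 0, 0.063], [0, 0, -0.02, 0, 0.063]])

```text
clock: 26.4
tcp_pos: [0.4867, 0.0034, 0.4346]
orientation: [-2.11, -2.327, 0.0]
contact_force: [-1.0, 0.2, 0.9]
grip_width: 0.063
gripper_force: 0.0
```

```bash
python3 -c "
from bench import r
print(r.hand_in())"
```

```text
the job is handed in; nothing more can be done
None
```

I handed the job in at 26.4 s with the second battery beside the first, the knob turned to its off stop, and the carton and radio level side by side on top by my last camera check; the hand-in returned no verdict, and I didn't re-measure the bystanders.

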